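Load a tasting beaker into the engraving jig

TASK

Load the stoneware beaker into the engraving jig: stand it upright on the jig's plate in front of the V, then push it slowly home, with no more than about 10 N, until both white faces carry that push at once. Leave it seated there and slide the red-knobbed keeper bar all the way across behind it, so that it cannot come out; do not press harder on the faces or push the bar against the beaker, and leave the glass, the tea light and the stopper as they stand.

Things in the scene. Friction and masses are not known exactly. Their poses are not given: they have to be found in the camera images.
- spit_beaker: cream stoneware beaker, dark band round its belly, 80 mm high, foot 50 mm, mouth 60 mm across; slippery, truly round belly of radius 31.5 mm, 36 to 52 mm above the foot; about 0.4 kg. Plugged with cork 28 mm below the rim, so take it by the outside, from above. Origin: centre of its underside, z up. Starts on the table left of the jig.
- jig: fixed, rigid engraving jig, origin on the table under the seat. Its +x points into the 90 degree V, +y left. Aluminium plate, 6 mm thick, x -70 to 52, y -65 to 65 mm; a wing of it (x -67 to -17) reaches to y = -175 and carries two black guide rails for the keeper (x -55 to -28, y -175 to -80, tops 46 mm above the table).
- seat (a point): point on the plate's top, 6 mm above the table, where the centre of the beaker's foot stands when the beaker is fully home; axes as the jig's
- left_face: rigid, slippery white plastic upright face of the V on the jig's +y side, 40 mm long, 55 mm high above the plate, 12 mm thick; its working surface is 31.5 mm from the seat's axis, square to the direction 45 degrees left of the jig's +x. Its end nearest the robot: jig x = 8, y = 36 mm. Origin and axes are the jig's.
- right_face: the mirror image of left_face on the jig's -y side; origin and axes are the jig's
- keeper_slide (a joint): slide of the keeper along the jig's +y, m: 0 = fully open (bar tip at jig y = -66 mm), 0.08 = fully across (tip at y = 14 mm). About 1.5 N of friction; stays where it is left.
- keeper_knob (a point): top centre of the keeper's upright red knob (diameter 19 mm, 62 to 90 mm above the table, on an 8 mm post); at jig x = -41 mm, y = -148 open, -68 shut. Push it towards jig +y from outside, or pinch it from above.
- tasting_glass_1: bystander: clear stemmed tasting glass, 64 mm wide, 155 mm high, origin under its centre
- tealight_1: bystander: tea light in an aluminium cup, 38 mm wide, 42 mm high with its flame, origin under its centre
- stopper_2: bystander: bottle stopper standing on its wooden crown, 31 mm wide, 56 mm high, origin under its centre
- keeper: steel keeper bar 12 x 12 mm, 96 mm long along the jig's y; origin at the middle of its tip (+y end), at jig x = -41 mm, 42 mm above the table. It passes 3.5 mm behind a fully seated beaker; one that is not home blocks it.
Not all that is in view belongs to the job. What is shaped like the spit_beaker but green or pink is not meant.

How it is judged:
On the way, in this order (a step that is already met when the one before it is completed fails the run):
1. with the keeper still open, the upright beaker is pressed home: it bears on both white faces at once with at least 2 N each for 0.2 s (contact force between each of left_face, right_face and spit_beaker above 2 N and value of joint keeper_slide below 0.02 m and angle between spit_beaker's own z axis and vertical below 0.06 rad), for 0.2 s.
2. the keeper bar is all the way across (value of joint keeper_slide above 0.075 m), for 0.2 s.
At the end, for the whole second after the job is handed in: The beaker stands upright (within 3.4 degrees) on the jig's plate, at rest, its axis within 2.5 mm of the seat along both the jig's x and y, and the keeper bar is across (slide over 0.075 of 0.080 m) (value of joint keeper_slide above 0.075 m and x of spit_beaker in the frame of seat between -0.0025 and 0.0025 m and y of spit_beaker in the frame of seat between -0.0025 and 0.0025 m and z of spit_beaker in the frame of seat below 0.003 m and angle between spit_beaker's own z axis and vertical below 0.06 rad and linear speed of spit_beaker below 0.01 m/s); the robot touches nothing.
It fails at once if the beaker is rammed against a white face (over 11 N on either) (contact force between any of left_face, right_face and spit_beaker above 11 N).
It fails at once if the bystanders (glass, tea light, stopper) are disturbed: moved over 20 mm (distance of any of tasting_glass_1, tealight_1, stopper_2 from where it was at the start of the episode above 0.02 m).
It fails at once if the beaker is knocked over (angle between spit_beaker's own z axis and vertical above 0.6 rad).
It fails at once if the keeper bar is pushed against the beaker (over 8 N) (contact force between keeper and spit_beaker above 8 N).
It also fails if it takes over 64 s, if anything falls off the work surface, if the arm or the gripper's body presses on something with over 40 N, if the wrist force passes 120 N, or if a joint passes its speed limit or range.

ROBOT

A 7-joint arm with a two-finger parallel gripper is mounted at the origin on the work surface; the furniture and walls round the work are solid. World frame = base frame: x ahead of the robot, y to its left, z up, the work surface at z = 0. Lengths are in m, angles in rad, forces in N, time in s.
With the tool pointing down it reaches from about 0.425 to 0.975 m from the base axis. Payload 16.7 kg.
Tool frame: the origin (TCP) lies at the very end of the fingers, on their centre line; the grasp point (between the pads) lies 19 mm behind it; z points along the fingers, y is the line along which they close (so a half turn about z gives the same grasp; the last joint's range is limited). The gripper opens to 85 mm and grips with 20 to 120 N. Pads are 22 mm wide; open, the fingers measure 114 mm over their backs; the gripper's body (76 mm by 85 mm) begins 54 mm behind the grasp point. The pads swing forward as they close: fully open they stand 13 mm farther back than shut.
Start: joints at [1.173, 0.426, 0.074, 1.606, -0.034, 1.111, -0.067], TCP at [0.166, -0.654, 0.231] pointing down, gripper open.
Joint ranges: [-2.85, 2.85], [-0.5, 2.14], [-1.23, 1.37], [0.21, 2.46], [-1.02, 4.16], [0.16, 2.05], [-2.73, 2.73]. Speed limits (rad/s): [1.89, 1.89, 2.39, 2.39, 3.01, 3.01, 3.01].

INTERFACE

Orientations are given as a unit quaternion [w, x, y, z].
In Python, from workcell import robot gives the robot as it stands. The module is installed in compiled form; this text tells all that it offers. Calls block until the motion is done:
- robot.move_to(position, orientation): joint-space move of the TCP to a pose.
- robot.line_to(position, frame=None, vel=0.15, threshold=None): straight line of the TCP; frame=None keeps the orientation; vel is the mean speed in m/s. With threshold (N) it stops when the force on the tool has changed by that much, and returns True; else False.
- robot.goto_joints(angles): joint-space move.
- robot.release() and robot.clamp(grasp_force=None): open the fingers fully, or close them until they stop; grasp_force is the grip in N (None keeps the last).
- robot.pause(seconds).
- robot.solve_ik(position, orientation): joint angles nearest the present ones, or None.
- robot.read_camera(name): name is "side" or "top" or "wrist"; returns the picture (420x560x3 uint8, blue, green, red); there is no depth.
- robot.get_calibration(name): a dict with "fx", "fy", "cx", "cy" (pixels), "R" (3x3) and "t" (3): a world point X has camera coordinates R X + t; the wrist camera has in their place "hand_eye" (4x4, takes a point from camera to tool coordinates, whose origin is the TCP and whose axes are the flange's). Camera axes: x right, y down, z forward; pixel columns grow to the right and rows downward; lengths in m; the calibration is good to about 2 mm. A picture is of the moment at which its call begins: read the wrist's pose just before it. get_calibration takes no time and is no camera call.
A pose or a line that the arm cannot do raises robot.MotionError and nothing moves.
- robot.close_job(): hands the job in; it is judged then, once.
Trained networks look in the newest picture that a camera, given by its name, has taken for a name from the list of things; names that differ only in an ending like _2 or _b are one class to them, and where a whole thing is asked for, a point or a joint stands for the part that bears it (a point fixed in the world has none). Each returns a list of dicts, best first, with "confidence" (0 to 1); they miss things now and then, are a little off and sometimes report something else, mostly with a low value. They report only what shows in the picture. A call takes as long as a camera call. They do not tell look-alikes from the thing itself.
- robot.look_for(label, camera): "extent" ([left, top, right, bottom] in pixels, round what is visible of it).
Readings, each from a call of its own:
- robot.get_t(): time.
- robot.get_joints(): joint angles.
- robot.get_dq(): joint speeds.
- robot.get_joint_efforts(): joint torques, N m.
- robot.get_ee_pos(): TCP position.
- robot.get_tcp_rot(): TCP orientation.
- robot.get_force(): force on the tool from outside, world axes, zero at the start.
- robot.get_ft_torque(): the same for the moment, N m.
- robot.get_finger_gap(): finger opening in m.
- robot.get_grip_force(): force on a finger pad.
Only numpy, scipy, OpenCV 4.12 (cv2) and the standard library are available. Lean on these libraries where they do the work, as an engineer would, in place of code of your own. Each camera call takes 0.05 s, during which the arm holds its last target. There are 200 camera calls.

## Working session

There is one attempt and no reset: what is moved stays moved. The work goes in short steps, each a Python script; the robot and the scene stay as the last script left them, time stands still between calls to the robot, and variables do not carry over. Pictures are saved under pics/ and viewed, at most 10 in all, crops included, and the job is handed in when it is done.

```bash
mkdir -p pics
python3 - <<'E'
from workcell import robot
import cv2,numpy as np
np.set_printoptions(precision=4,suppress=True)
for c in ("side","top"):
    im=robot.read_camera(c); cv2.imwrite(f"pics/{c}0.png",im)
    k=robot.get_calibration(c); print(c,{a:np.round(k[a],4).tolist() for a in k})
    for n in ("spit_beaker","jig","left_face","keeper_knob","keeper","tasting_glass_1","tealight_1","stopper_2"):
        print(n,[(np.round(d["extent"]).tolist(),round(d["confidence"],2)) for d in robot.look_for(n,c)])
print(robot.get_t(),robot.get_tcp_rot(),np.round(robot.get_calibration("wrist")["hand_eye"],4).tolist())
E
```

```text
side {'fx': 497.5166, 'fy': 497.5166, 'cx': 275.5248, 'cy': 213.6934, 'R': [[-0.9177, -0.3972, 0.0122], [-0.2168, 0.4747, -0.853], [0.333, -0.7854, -0.5218]], 't': [0.431, 0.1489, 0.9924]}
spit_beaker [([256.0, 260.0, 289.0, 308.0], 0.93), ([232.0, 296.0, 272.0, 355.0], 0.92), ([294.0, 216.0, 327.0, 265.0], 0.73), ([309.0, 196.0, 338.0, 238.0], 0.65), ([270.0, 173.0, 298.0, 205.0], 0.27)]
jig [([222.0, 176.0, 305.0, 252.0], 0.97)]
left_face [([224.0, 203.0, 228.0, 233.0], 0.64)]
keeper_knob [([257.0, 260.0, 288.0, 309.0], 0.71), ([271.0, 174.0, 295.0, 208.0], 0.67)]
keeper [([269.0, 174.0, 300.0, 208.0], 0.72)]
tasting_glass_1 [([194.0, 198.0, 227.0, 274.0], 0.72)]
tealight_1 [([202.0, 278.0, 216.0, 292.0], 0.52)]
stopper_2 [([343.0, 173.0, 351.0, 198.0], 0.44)]
top {'fx': 425.7769, 'fy': 425.7769, 'cx': 270.4035, 'cy': 205.3561, 'R': [[0.0262, -0.9995, 0.0184], [-0.9978, -0.0273, -0.0607], [0.0611, -0.0167, -0.998]], 't': [0.0029, 0.4537, 1.0726]}
spit_beaker [([175.0, 217.0, 204.0, 245.0], 0.86), ([126.0, 220.0, 160.0, 247.0], 0.8), ([244.0, 227.0, 269.0, 254.0], 0.69), ([283.0, 224.0, 309.0, 250.0], 0.59)]
jig [([248.0, 146.0, 341.0, 208.0], 0.63)]
left_face []
keeper_knob [([300.0, 185.0, 333.0, 196.0], 0.69)]
keeper [([298.0, 184.0, 334.0, 198.0], 0.67)]
tasting_glass_1 [([196.0, 149.0, 226.0, 180.0], 0.58), ([296.0, 185.0, 336.0, 198.0], 0.15)]
tealight_1 [([181.0, 172.0, 198.0, 189.0], 0.66)]
stopper_2 [([175.0, 217.0, 203.0, 245.0], 0.21)]
0.9 [0.     0.9923 0.1235 0.    ] [[0.0003, -0.9653, -0.2612, 0.0657], [1.0, 0.0006, -0.0009, 0.0001], [0.0011, -0.2612, 0.9653, -0.1432], [0.0, 0.0, 0.0, 1.0]]
```

Run:
```python
import cv2
s=cv2.imread("pics/side0.png")[150:380,170:400];t=cv2.imread("pics/top0.png")[130:270,110:370]
cv2.imwrite("pics/s1.png",cv2.resize(s,None,fx=2.6,fy=2.6,interpolation=2)); cv2.imwrite("pics/t1.png",cv2.resize(t,None,fx=3,fy=3,interpolation=2))
```

```text
(no output)
```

View pics/s1.png

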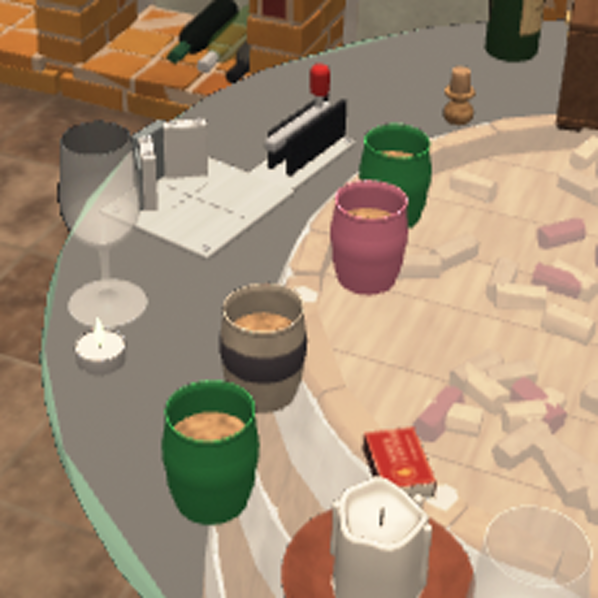

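View pics/t1.png

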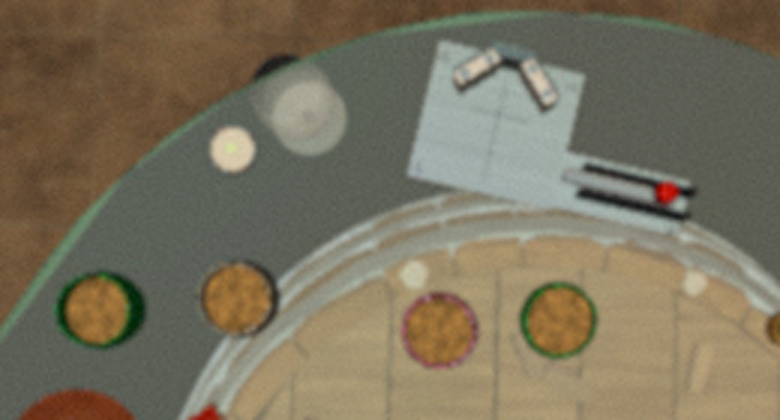

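Look-alikes (side / top px): banded cream beaker (272,284)/(189,231), which is the one I want; green (252,325)/(143,233); pink (311,240)/(257,240); second green (323,217)/(296,237). The jig has its V pointing away from the robot and yawed to the right. The keeper's red knob is at top px (332,193). I'll localise roughly, then look with the wrist camera.

```bash
cat > h.py <<'E'
from workcell import robot
import cv2,numpy as np
from scipy.spatial.transform import Rotation as Rn
np.set_printoptions(precision=4,suppress=True)
def cam(c,pose=None):
    k=robot.get_calibration(c)
    if c!="wrist": return k,np.array(k["R"]),np.array(k["t"])
    p,q=pose; T=np.eye(4);T[:3,:3]=Rn.from_quat(np.roll(q,-1)).as_matrix();T[:3,3]=p
    M=np.linalg.inv(T@np.array(k["hand_eye"])); return k,M[:3,:3],M[:3,3]
def at_z(K,uv,z):
    k,R,t=K; d=R.T@np.array([(uv[0]-k["cx"])/k["fx"],(uv[1]-k["cy"])/k["fy"],1]); o=-R.T@t
    return o+d*(z-o[2])/d[2]
def proj(K,X):
    k,R,t=K; c=R@np.asarray(X)+t; return np.array([k["fx"]*c[0]/c[2]+k["cx"],k["fy"]*c[1]/c[2]+k["cy"]])
def quat(yaw):  # tool down, tool x at world angle yaw
    return [0,np.cos(yaw/2),np.sin(yaw/2),0]
def wshot(name):
    pose=(np.array(robot.get_ee_pos()),np.array(robot.get_tcp_rot())); im=robot.read_camera("wrist"); cv2.imwrite(f"pics/{name}.png",im)
    np.save(f"pics/{name}.npy",np.r_[pose[0],pose[1]]); return im,pose
E
python3 - <<'E'
from h import *
K=cam("top")
f=lambda u,v:(110+(u+.5)/3-.5,130+(v+.5)/3-.5)
print("beaker",at_z(K,(189.5,231),.08))
for n,p,z in(("FL",(438,40),.006),("FR",(585,73),.006),("NL",(408,177),.006),("knob",(667,192),.09),("tea",(232,149),.02),("glass",(309,118),.0),("green",(98,310),.08),("bottlestop",(0,0),0)): print(n,at_z(K,f(*p),z))
K=cam("side"); print("beaker side mouth",at_z(K,(170+263/2.6,150+310/2.6),.08),"stopper",at_z(K,(347,196),0),"glassfoot",at_z(K,(170+108/2.6,150+302/2.6),0))
E
```

```text
beaker [0.383 0.207 0.08 ]
FL [0.6147 0.0574 0.006 ]
FR [ 0.5897 -0.0704  0.006 ]
NL [0.4952 0.0797 0.006 ]
knob [ 0.4807 -0.1296  0.09  ]
tea [0.5134 0.2285 0.02  ]
glass [0.5445 0.1669 0.    ]
green [0.3754 0.3183 0.08  ]
bottlestop [0.6395 0.4368 0.    ]
beaker side mouth [0.3846 0.219  0.08  ] stopper [ 0.3701 -0.2424  0.    ] glassfoot [0.5438 0.1663 0.    ]
```

Run:
```python
from h import *
robot.move_to([.55,-.02,.30],quat(-.19))
im,p=wshot("w1")
for n in ("left_face","right_face","keeper_knob","jig"): print(n,[(np.round(d["extent"]).tolist(),round(d["confidence"],2)) for d in robot.look_for(n,"wrist")])
robot.move_to([.44,.20,.25],quat(-.19+.7))
im,p=wshot("w2")
for d in robot.look_for("spit_beaker","wrist"):
    e=d["extent"];print(np.round(e),round(d["confidence"],2))
print(robot.get_t(),{k:v for k,v in robot.get_calibration("wrist").items() if k!="hand_eye"})
for y in (-.19,.3,.8,1.3,-.7): print(y,robot.solve_ik([.383,.21,.025],quat(y)) is not None)
```

```text
left_face []
right_face [([306.0, 202.0, 380.0, 230.0], 0.41)]
keeper_knob [([306.0, 205.0, 382.0, 224.0], 0.76)]
jig [([216.0, 138.0, 387.0, 227.0], 0.64)]
[120. 156. 190. 214.] 0.73
[325. 255. 376. 325.] 0.72
[220. 191. 273. 250.] 0.55
[376. 113. 556. 304.] 0.18
4.8667 {'fx': 297.9500946792584, 'fy': 297.9500946792584, 'cx': 277.7731510795868, 'cy': 207.53596629074042}
-0.19 True
0.3 True
0.8 True
1.3 True
-0.7 True
```

View pics/w1.png

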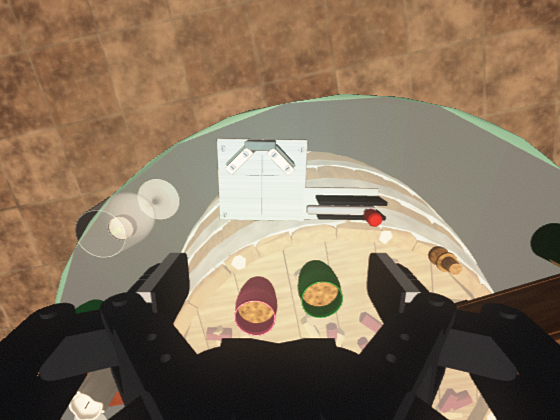

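View pics/w2.png

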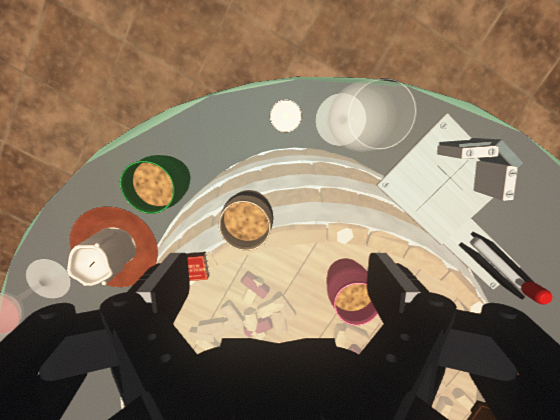

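w1: the plate is at (219–306,140–219) and the knob at (374,219). w2: the banded beaker's mouth is at (247,218), confirming the choice. Next I'll fit the jig pose over all views.

Run:
```python
from h import *
from scipy.optimize import least_squares
f=lambda u,v:(110+(u+.5)/3-.5,130+(v+.5)/3-.5)
P=lambda n:(lambda a:(a[:3],a[3:]))(np.load(f"pics/{n}.npy"))
W1,W2,T=cam("wrist",P("w1")),cam("wrist",P("w2")),cam("top")
FL,FR,NL,KN=(.052,.065,.006),(.052,-.065,.006),(-.07,.065,.006),(-.041,-.148,.09)
obs=[(T,f(438,40),FL),(T,f(585,73),FR),(T,f(408,177),NL),(T,f(667,192),KN),(W1,(219,140),FL),(W1,(306.5,140),FR),(W1,(220,219),NL),(W1,(374.5,217),KN),(W2,(446,114),FL),(W2,(378,183),NL),(W2,(544,293),KN)]
def pt(p,X): c,s=np.cos(p[2]),np.sin(p[2]); return [p[0]+c*X[0]-s*X[1],p[1]+s*X[0]+c*X[1],X[2]]
r=lambda p,o=obs:np.concatenate([proj(K,pt(p,X))-uv for K,uv,X in o])
for n,o in(("all",obs),("top",obs[:4]),("w1",obs[4:8]),("w2",obs[8:])):
    s=least_squares(r,[.551,.003,-.19],args=(o,),loss="soft_l1"); print(n,s.x,r(s.x,o).reshape(-1,2).round(1).tolist())
# beaker: mouth centre
print(at_z(W2,(247,221),.08))
# fit mouth ellipse by the two-cams
im=cv2.imread("pics/w1.png")[125:245,200:400]; cv2.imwrite("pics/w1c.png",cv2.resize(im,None,fx=4,fy=4,interpolation=2))
```

```text
all [ 0.5518  0.0043 -0.2064] [[0.0, -0.5], [-0.2, 0.1], [-1.0, -0.6], [1.0, -0.2], [-3.3, -1.7], [0.0, -0.2], [-1.3, 0.8], [2.0, 3.4], [0.3, -2.4], [-2.5, 1.9], [2.5, 6.2]]
top [ 0.5509  0.0042 -0.2031] [[-0.0, -0.1], [-0.2, 0.3], [-0.9, -0.1], [1.2, -0.1]]
w1 [ 0.5518  0.0036 -0.1919] [[-3.4, -1.1], [-0.0, -1.0], [-0.1, 1.3], [3.2, 1.7]]
w2 [ 0.5526  0.0059 -0.2151] [[0.2, -3.8], [-3.2, 0.2], [0.8, 5.7]]
[0.3945 0.2119 0.08  ]
```

View pics/w1c.png

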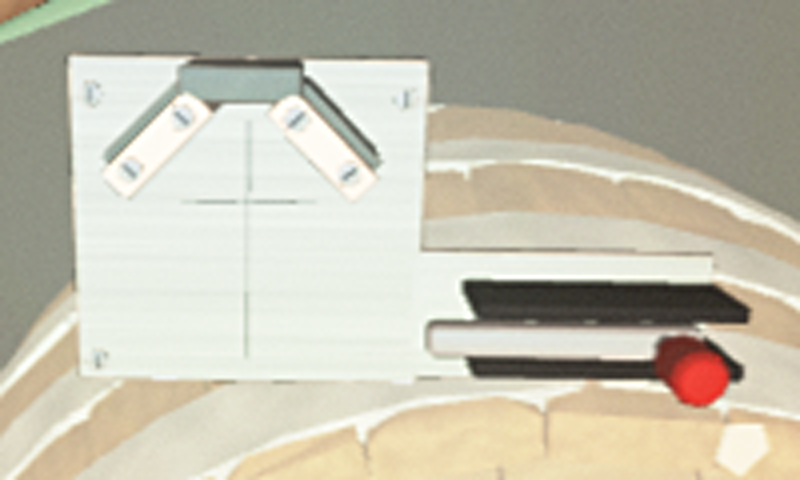

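Run:
```python
from h import *
from scipy.optimize import least_squares
f=lambda u,v:(110+(u+.5)/3-.5,130+(v+.5)/3-.5)
g=lambda u,v:(200+(u+.5)/4-.5,125+(v+.5)/4-.5)
P=lambda n:(lambda a:(a[:3],a[3:]))(np.load(f"pics/{n}.npy"))
W1,T=cam("wrist",P("w1")),cam("top")
z=.006
FL,FR,NL,KN=(.052,.065,z),(.052,-.065,z),(-.07,.065,z),(-.041,-.148,.09)
o1=[(T,f(438,40),FL),(T,f(585,73),FR),(T,f(408,177),NL),(T,f(667,192),KN)]
o2=[(W1,g(68,56),FL),(W1,g(428,62),FR),(W1,g(80,378),NL),(W1,g(247,202),(0,0,z)),(W1,g(713,255),(-.017,-.175,z)),(W1,g(422,250),(-.017,-.065,z)),(W1,g(698,373),KN)]
def pt(p,X): c,s=np.cos(p[2]),np.sin(p[2]); return [p[0]+c*X[0]-s*X[1],p[1]+s*X[0]+c*X[1],X[2]]
r=lambda p,o:np.concatenate([proj(K,pt(p,X))-uv for K,uv,X in o])
for o in(o1,o2,o2[:6],o1+o2):
    s=least_squares(r,[.551,.003,-.19],args=(o,)); print(s.x,r(s.x,o).reshape(-1,2).round(1).tolist())
# beaker mouth rim ellipses: dark-rim from top image crop centre
print("beaker top",at_z(T,f(239,299),.08), "w2",at_z(cam("wrist",P("w2")),(246.5,218.5),.08))
```

```text
[ 0.551   0.0043 -0.2042] [[-0.0, -0.1], [-0.2, 0.4], [-1.0, -0.2], [1.1, -0.0]]
[ 0.5522  0.0044 -0.2042] [[-1.1, -0.5], [-0.3, -0.7], [-0.9, 0.5], [-0.4, -0.2], [0.4, -0.6], [-0.5, -0.3], [2.4, 2.0]]
[ 0.5517  0.0037 -0.2076] [[-0.5, -0.3], [0.3, -0.3], [-0.6, 0.6], [0.1, 0.0], [0.7, 0.1], [-0.1, 0.1]]
[ 0.552   0.0044 -0.2038] [[-0.0, -0.5], [-0.2, -0.0], [-0.9, -0.6], [1.1, -0.5], [-1.1, -0.3], [-0.3, -0.6], [-0.8, 0.6], [-0.4, -0.1], [0.4, -0.5], [-0.5, -0.2], [2.4, 2.1]]
beaker top [0.387  0.2075 0.08  ] w2 [0.3968 0.2137 0.08  ]
```

Run:
```python
from h import *
robot.move_to([.39,.21,.17],quat(.8))
im,p=wshot("w3"); K=cam("wrist",p)
for d in robot.look_for("spit_beaker","wrist"): print(np.round(d["extent"]),round(d["confidence"],2))
a=np.linspace(0,2*np.pi,60)
for X in((.39,.21),):
  for z,rr,c in((.08,.03,(0,255,0)),(0,.025,(0,0,255))):
    pts=[proj(K,(X[0]+rr*np.cos(t),X[1]+rr*np.sin(t),z)) for t in a]
    cv2.polylines(im,[np.int32(pts)],True,c,1)
cv2.imwrite("pics/w3o.png",im)
print(robot.get_t())
```

```text
[241. 169. 311. 243.] 0.92
[436. 367. 480. 420.] 0.8
[120.  76. 213. 160.] 0.69
[337. 282. 383. 351.] 0.67
5.4333
```

View pics/w3o.png

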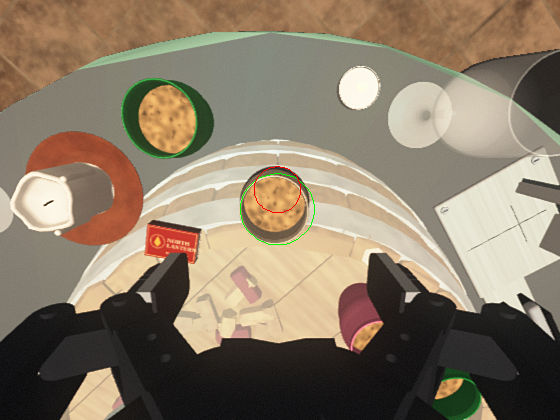

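Run:
```python
from h import *
from scipy.optimize import least_squares
P=lambda n:(lambda a:(a[:3],a[3:]))(np.load(f"pics/{n}.npy"))
B={"side":(cam("side"),[256,260,289,308]),"top":(cam("top"),[175,217,204,245]),"w3":(cam("wrist",P("w3")),[241,169,311,243]),"w2":(cam("wrist",P("w2")),[220,191,273,250])}
a=np.linspace(0,2*np.pi,48,endpoint=False)
prof=[(0,.025),(.036,.0315),(.052,.0315),(.08,.03)]
def bb(K,p):
    q=np.array([proj(K,(p[0]+r*np.cos(t),p[1]+r*np.sin(t),p[2]+z)) for z,r in prof for t in a]); return np.r_[q.min(0),q.max(0)]
for ks in (["side","top","w3","w2"],["w3"],["side"],["top"],["w2"]):
    r=lambda p:np.concatenate([bb(B[k][0],p)-np.array(B[k][1]) for k in ks])
    s=least_squares(r,[.39,.21,0],diff_step=1e-3); print(ks,s.x,r(s.x).round(1))
im=cv2.imread("pics/w3.png")[150:260,225:325]; cv2.imwrite("pics/w3c.png",cv2.resize(im,None,fx=5,fy=5,interpolation=2))
```

```text
['side', 'top', 'w3', 'w2'] [ 0.3864  0.2092 -0.007 ] [-0.6 -0.7  0.   2.9  1.6 -0.2  0.8 -2.6 -1.7 -1.8 -0.1  2.1  0.1 -0.8
  1.7  0.8]
['w3'] [ 0.3852  0.207  -0.0167] [ 0.6 -0.6 -0.6  0.5]
['side'] [ 0.4029  0.1697 -0.0397] [ 0.6 -0.4 -0.6  0.4]
['top'] [0.3832 0.2025 0.0479] [-0.4  0.5  0.4 -0.5]
['w2'] [ 0.3824  0.2095 -0.0174] [-0.1  0.1  0.1 -0.1]
```

View pics/w3c.png

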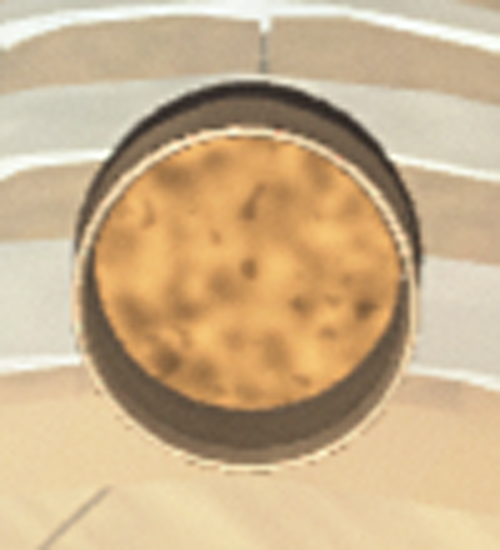

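The banded beaker stands at about (0.386,0.208). In w3 its mouth centre is at (274,210) and its silhouette fits the given size. Grasping now.

Run:
```python
from h import *
robot.line_to([.386,.208,.12],vel=.1)
f0=np.array(robot.get_force())
print("hit",robot.line_to([.386,.208,.022],vel=.08,threshold=8),robot.get_ee_pos())
robot.clamp(50); print("gap",robot.get_finger_gap(),robot.get_grip_force())
robot.line_to([.386,.208,.20],vel=.12)
print("gap",robot.get_finger_gap(),np.array(robot.get_force())-f0,robot.get_t())
im,p=wshot("w4")
for n,q in(("place",[.53,.008,.03]),): print(robot.solve_ik(q,quat(-.206)))
```

```text
hit False [0.3863 0.2081 0.0224]
gap 0.06134376367827682 52.82093524932861
gap 0.061371067150907295 [-0.1333 -1.2665 -3.5817] 9.4333
[ 0.2513  0.5097 -0.4754  2.0566  0.3737  0.6581 -2.2487]
```

```bash
cat >> h.py <<'E'
JX,JY,JA=.5515,.004,-.206
def J(x,y,z): c,s=np.cos(JA),np.sin(JA); return [JX+c*x-s*y,JY+s*x+c*y,z]
E
python3 - <<'E'
from h import *
robot.move_to(J(-22,0,0)[:0] or J(-.022,0,.20),quat(JA))
robot.line_to(J(-.022,0,.05),vel=.12)
print("hit",robot.line_to(J(-.022,0,.027),vel=.03,threshold=4),robot.get_ee_pos(),robot.get_finger_gap())
robot.release(); robot.pause(.2)
robot.line_to(J(-.022,0,.16),vel=.12)
print(robot.get_t())
robot.line_to(J(-.07,0,.17),vel=.2)
im,p=wshot("w5");K=cam("wrist",p)
for n in ("spit_beaker","keeper_knob"):print([(np.round(d["extent"]),round(d["confidence"],2)) for d in robot.look_for(n,"wrist")])
print(proj(K,J(-.022,0,.086)))
E
```

```text
hit True [0.5298 0.0085 0.0284] 0.06119094460165209
14.35
[(array([335., 249., 385., 336.]), 0.85), (array([  0., 314.,  28., 340.]), 0.65), (array([240., 270., 304., 342.]), 0.64), (array([242., 106., 315., 185.]), 0.58), (array([  0., 127., 158., 238.]), 0.46)]
[(array([346., 161., 484., 188.]), 0.71)]
[277.5493 150.497 ]
```

View pics/w5.png

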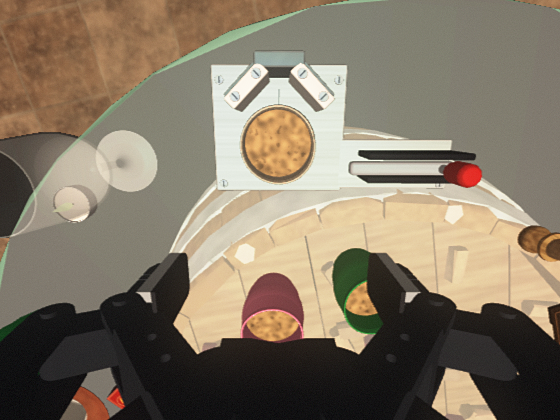

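The beaker stands upright on the plate in front of the V (px 278,145), and the keeper is still open. Next is the slow push with the fingers closed.

Run:
```python
from h import *
robot.clamp(30)
robot.line_to(J(-.088,0,.12),vel=.15)
robot.line_to(J(-.088,0,.038),vel=.1)
f0=np.array(robot.get_force()); R=np.array([[np.cos(JA),np.sin(JA)],[-np.sin(JA),np.cos(JA)]])
def jf(): d=np.array(robot.get_force())-f0; p=np.array(robot.get_ee_pos()); return np.r_[R@d[:2],d[2],R@(p[:2]-[JX,JY])*1e3]
print("gap",robot.get_finger_gap())
print(robot.line_to(J(-.060,0,.038),vel=.02,threshold=5),jf())
print(robot.line_to(J(-.050,0,.038),vel=.01,threshold=5),jf())
h=robot.line_to(J(-.034,0,.038),vel=.004,threshold=6)
for i in range(4): print(h,jf()); robot.pause(.1)
print(robot.get_t())
```

```text
gap 0.0002609378176873826
False [ -1.4053  -0.0295   0.4753 -60.2225  -0.0319]
False [  0.4595   0.269    0.2482 -49.9789   0.0006]
True [  0.8305  -0.4768   1.1237 -41.7124  -0.2538]
True [  0.531    0.0772   0.7232 -41.9444  -0.3341]
True [  1.9473  -0.82    -0.2948 -42.1582  -0.3868]
True [  0.7269  -0.1138   0.7606 -42.2415  -0.3878]
22.475
```

The arm stops on contact and then relaxes, so I'll step in small increments, averaging the force, and hold at about 6–7 N.

Run:
```python
from h import *
R=np.array([[np.cos(JA),np.sin(JA)],[-np.sin(JA),np.cos(JA)]])
def rd(n=8):
    a=[]
    for _ in range(n): robot.pause(.01); a.append(np.array(robot.get_force()))
    a=np.mean(a,0); p=np.array(robot.get_ee_pos()); return np.r_[R@a[:2],a[2],R@(p[:2]-[JX,JY])*1e3]
b=rd(); print(b); x=b[3]/1e3; f=b[0]
for i in range(14):
    x+=.0004; robot.line_to(J(x,-.0003,.038),vel=.004); r=rd(); print(round(x*1e3,2),r)
    if r[0]-b[0]<-5.5: break
print(robot.get_t())
```

```text
[  0.13    -0.1632  -0.2838 -42.3302  -0.423 ]
-41.93 [ -0.0182   0.0547   0.1728 -41.9102  -0.3127]
-41.53 [ -0.461   -0.2062  -0.1681 -41.5703  -0.3044]
-41.13 [ -4.2283   0.0205   1.1453 -41.496   -0.3287]
-40.73 [ -6.8394   0.2615   2.9486 -41.4191  -0.3444]
23.9083
```

Run:
```python
from h import *
R=np.array([[np.cos(JA),np.sin(JA)],[-np.sin(JA),np.cos(JA)]])
for _ in range(3):
    a=np.mean([(robot.pause(.02),np.array(robot.get_force()))[1] for _ in range(8)],0); print(R@a[:2],a[2],robot.get_ee_pos())
robot.line_to(J(-.055,0,.038),vel=.02)
robot.line_to(J(-.090,0,.038),vel=.1)
robot.line_to(J(-.090,0,.17),vel=.15)
im,p=wshot("w6");K=cam("wrist",p)
a=np.linspace(0,2*np.pi,60)
for z,rr,c in((.092-.006,.028,(0,255,0)),):
    cv2.polylines(im,[np.int32([proj(K,J(rr*np.cos(t),rr*np.sin(t),z)) for t in a])],True,c,1)
print("knob pred",proj(K,J(-.041,-.148,.09)),robot.get_t())
cv2.imwrite("pics/w6o.png",cv2.resize(im[:240,180:520],None,fx=2.3,fy=2.3))
for y in(-.185,-.082):
  for w in (JA,JA+np.pi/2,JA-np.pi/2): print(y,w,robot.solve_ik(J(-.041,y,.066),quat(w)))
```

```text
[-6.4421  0.4406] 3.3755762545842045 [0.5109 0.0121 0.0378]
[-6.3259  0.0514] 3.076961016798692 [0.5109 0.0121 0.0378]
[-6.4548 -0.0614] 2.799555647239826 [0.5109 0.0121 0.0378]
knob pred [478.937  149.3354] 26.7583
-0.185 -0.206 [ 0.5587  0.4016 -0.4094  2.1038  0.2495  0.6816 -1.7935]
-0.185 1.3647963267948966 [ 0.7672  0.4505 -0.664   2.0921  0.4145  0.7293 -0.3696]
-0.185 -1.7767963267948965 [-0.3037  0.4466  0.6382  2.153  -0.4289  0.667  -2.7168]
-0.082 -0.206 [ 0.4037  0.4061 -0.4704  2.1083  0.2861  0.6875 -2.0337]
-0.082 1.3647963267948966 [ 0.6007  0.4584 -0.7127  2.0975  0.4449  0.7374 -0.6039]
-0.082 -1.7767963267948965 [-0.7711  0.6077  1.0183  2.1716 -0.7635  0.7795 -2.5943]
```

View pics/w6o.png

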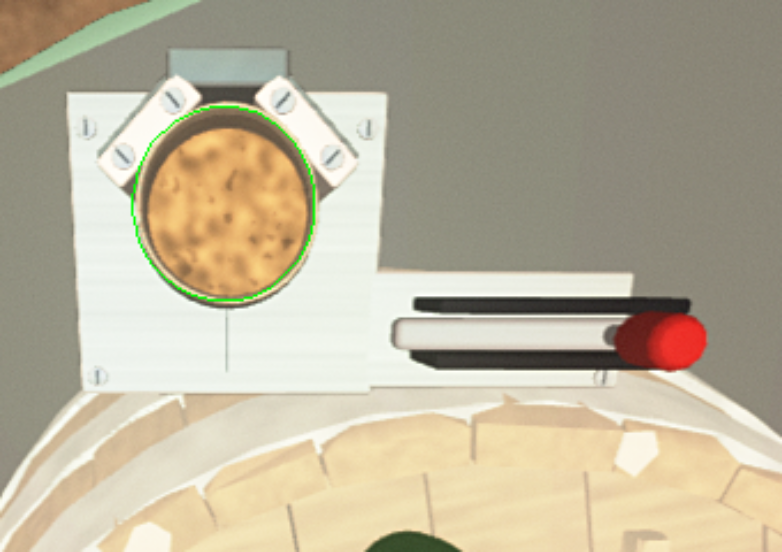

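The beaker is home (the outline at the seat matches the rim, and both faces touch). The knob is at crop (682,340), within about 2 mm of prediction. Next I'll push the knob across.

Run:
```python
from h import *
R=np.array([[np.cos(JA),np.sin(JA)],[-np.sin(JA),np.cos(JA)]])
robot.line_to(J(-.041,-.192,.17),vel=.15)
robot.line_to(J(-.041,-.192,.068),vel=.1)
def st(): p=np.array(robot.get_ee_pos()); return R@(p[:2]-[JX,JY])*1e3, R@np.array(robot.get_force())[:2]
print(st(),robot.get_t())
print(robot.line_to(J(-.041,-.105,.068),vel=.03,threshold=7),st())
print(robot.line_to(J(-.041,-.075,.068),vel=.012,threshold=6),st(),robot.get_t())
```

```text
(array([ -40.5937, -192.0139]), array([0.0361, 0.3061])) 29.4
False (array([ -41.0283, -105.0836]), array([ 0.1867, -1.3511]))
True (array([-41.0092, -91.7839]), array([ 1.3977, -2.8647])) 33.75
```

Run:
```python
from h import *
R=np.array([[np.cos(JA),np.sin(JA)],[-np.sin(JA),np.cos(JA)]])
y=(R@(np.array(robot.get_ee_pos())[:2]-[JX,JY]))[1]
for i in range(12):
    y+=.0005; robot.line_to(J(-.041,y,.068),vel=.006)
    a=R@np.mean([(robot.pause(.01),np.array(robot.get_force()))[1] for _ in range(8)],0)[:2]
    print(round(y*1e3,2),(R@(np.array(robot.get_ee_pos())[:2]-[JX,JY]))[1]*1e3,a)
    if a[1]<-6: break
robot.pause(.2)
robot.line_to(J(-.041,-.13,.068),vel=.05)
robot.line_to(J(-.09,-.08,.20),vel=.15)
im,p=wshot("w7");K=cam("wrist",p)
a=np.linspace(0,2*np.pi,60)
cv2.polylines(im,[np.int32([proj(K,J(.028*np.cos(t),.028*np.sin(t),.086)) for t in a])],True,(0,255,0),1)
for X in((-.041,-.068,.09),(-.041,.014,.048)): cv2.circle(im,tuple(np.int32(proj(K,J(*X)).round())),2,(255,0,0),-1)
cv2.imwrite("pics/w7o.png",cv2.resize(im[:240,80:420],None,fx=2.3,fy=2.3)); print(robot.get_t())
```

```text
-91.28 -91.68271297182356 [ 1.1955 -4.8996]
-90.78 -91.56928291854231 [ 0.8559 -6.8742]
36.7167
```

View pics/w7o.png

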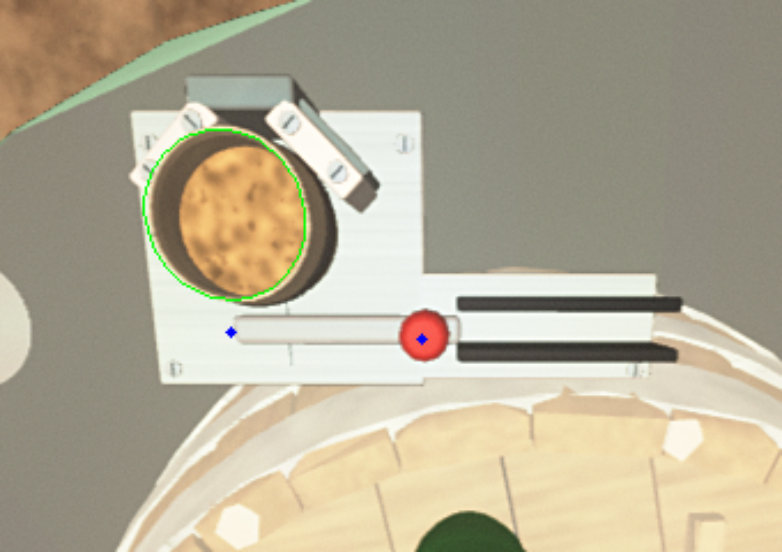

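The bar lies all the way across behind the beaker: the knob at (424,336) is on its predicted shut position and it met a hard stop. The beaker is still home and the robot is clear.

```bash
python3 -c "
from h import *
robot.pause(.3); print(robot.close_job(), robot.get_t())"
```

```text
the job is handed in; nothing more can be done
the job is handed in; nothing more can be done
```

I seated the beaker in the V with a steady push of about 6.5 N, slid the keeper bar across to its hard stop, and handed the job in at about 37 s; no verdict came back.

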